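Close and latch the hatch of a plate incubator

TASK

The sprung hatch on top of the white plate incubator stands ajar. Press it gently but fully home on its frame by the wing knob and, keeping it pressed, turn the knob clockwise to its stop so that the hidden tongue swings under the frame edge; then let go, with the hatch staying shut. Do not force anything: neither squash the hatch onto the frame nor twist the tongue hard against the edge, and leave the other things on the bench where they are.

Things in the scene. Friction and masses are not known exactly. Their poses are not given: they have to be found in the camera images.
- incubator: White bench incubator, fixed, 280 (x) x 360 (y) x 100 mm high; origin at the centre of its underside, x towards its back, z up. Its left part (y from +65 to +180 mm) is a flat deck where small things stand; over the rest lies the hatch.
- hinge_mid (a point): Middle of the hatch's hinge line, at (110, -50, 108) mm in the incubator's frame. The line runs along the incubator's y axis, at the back edge of the hatch, level with the hatch's underside.
- hinge (a joint): Hatch opening angle, rad; positive = front edge raised, 0 = level. A spring lifts the hatch: about 9 N down at the knob hold it at 0, and 3.6 N less for each 0.1 rad more; let go, it stands at 0.2 to 0.27. Shut on the frame it reads -0.04 to +0.04, not known beforehand (see frame). Once latched and let go, it rises by about 2 mm until the tongue bears on the edge.
- knob (a joint): Wing knob angle, rad, 0 to 1.5 (hard stop), growing clockwise seen from above; starts at 0 to 0.3, stays where left. At 0 the wing lies along the hinge line. Under the hatch a steel tongue 7 mm thick, reaching 38 mm from the axis, turns with it: at 0 it points to the incubator's -y, at 1.5 to its front (-x). Turning takes 0.06 N m free, 0.1 to 0.3 N m under the edge.
- wing_grip (a point): Point on the knob's axis, 28 mm above the hatch's top face (34 mm above its underside), 165 mm in front of the hinge line, mid-width. z = knob axis (square to the hatch), y = length of the wing. The wing is a black upright bar 10 mm thick (x), 48 mm long (y), from 6 to 38 mm above the hatch, on a disc 40 mm in diameter and 6 mm high.
- frame: Fixed aluminium frame; origin at (-81, -50, 0) mm in the incubator's frame. Hidden under the hatch, its front edge (6 mm thick, rim 20 mm in front of the knob axis) bears the shut hatch. Its top is nominally 108 mm up but packed up to 7 mm higher or lower: feel for it, the push then rises steeply. The tongue meets it from 0.5 rad and passes under with 1.5 mm to spare; if the hatch is not home it jams.
- hatch: The grey hatch with all it carries: a sheet 6 mm thick, 220 mm wide, reaching 210 mm forward from the hinge line; origin on the hinge line (as hinge_mid), x to the back along the sheet, z square to it. Hatch (with tongue) and frame bear up to 25 N between them; more is forcing.
- tube_rack: Bystander: white tube rack, 100 x 60 x 52 mm, standing loose on the incubator's deck; origin at its underside.
- timer: Bystander: white timer, 60 x 60 x 22 mm, lying loose on the incubator's deck towards the front; origin at its underside.
- tip_box: Bystander: grey box with clear lid, 122 x 87 x 68 mm, on the bench to the left; origin at its underside.
- micro_plate: Bystander: clear flat well plate, 128 x 86 x 14 mm, on the bench to the right; origin at its underside.

How it is judged:
By the outcome, as a careful person would: the job done as asked, in the order asked, and still so for the second after the job is handed in, with the robot touching nothing.
It also fails if it takes over 72 s, if anything falls off the work surface, if the arm or the gripper's body presses on something with over 40 N, if the wrist force passes 120 N, or if a joint passes its speed limit or range.

ROBOT

A 6-joint arm with a two-finger parallel gripper is mounted at the origin on the work surface. World frame = base frame: x ahead of the robot, y to its left, z up, the work surface at z = 0. Lengths are in m, angles in rad, forces in N, time in s.
With the tool pointing down it reaches from about 0.3 to 0.875 m from the base axis. Payload 6.4 kg.
Tool frame: the origin (TCP) lies at the very end of the fingers, on their centre line; the grasp point (between the pads) lies 19 mm behind it; z points along the fingers, y is the direction in which the jaws open and shut (so a half turn about z gives the same grasp; the last joint's range is limited). The gripper opens to 88 mm and grips with 3 to 60 N. Pads are 18 mm wide; open, the fingers measure 123 mm over their backs; the gripper's body (75 mm by 187 mm) begins 45 mm behind the grasp point.
Start: joints at [1.131, 0.181, 1.607, -0, 1.354, -0.206], TCP at [0.133, 0.559, 0.239] pointing down, gripper open.
Joint ranges: [-2.99, 2.99], [-0.89, 2.07], [0.3, 2.58], [-1.14, 4.28], [0, 2.63], [-3.12, 3.12]. Speed limits (rad/s): [2.57, 2.57, 3.01, 3.14, 3.14, 3.14].

INTERFACE

Orientations are given as a rotation vector (axis times angle).
In Python, from bench import * gives the robot as it stands.
- The arm moves only by the tool jog_arm, never from a script. Its argument "motion" is one flat list of numbers, 7 for each row, row after row: the shift along the tool's x, y, z in units of 150 mm (1.0 is 150 mm), then the turn, a rotation vector about the tool's x, y, z in units of 90 degrees (1.0 is 90 degrees), then the opening, from -1 (shut) to 1 (fully open), so that 0 is half open. In form: [tx, ty, tz, wx, wy, wz, claw, tx, ty, tz, wx, wy, wz, claw, ...]. A call has 1 to 12 rows; each row is the pose to reach, as a shift and turn from the pose commanded when the call began, along the tool's axes at that moment; what a row does not reach only later rows make up. A row lasts 1/8 s, in which the tool goes at most 62.5 mm and 10.7 degrees, less where a joint would pass 70% of its speed; a pose out of reach is approached as far as the arm can. A call with a number of a shift or a turn outside -1 to 1 is refused whole. A call with a gripper value outside its range is refused whole. The fingers move at their own pace and stop on an object; the grip force is fixed at half the most. Time passes only in rows, so rows that repeat a pose let the fingers close. It gives the time, the measured TCP pose, the force and the opening at its end, in the units of the state.
- observe(): the state, without advancing time (a new reading comes with each control period).
- read_camera(name): name is "scene" or "top"; returns (picture, depth): 420x560x3 uint8, red, green, blue; 420x560 float32, m along the optical axis (not along the pixel's ray), 0 where there is no reading.
- camera_info(name): a dict with "fx", "fy", "cx", "cy" (pixels), "k1" (the pictures are not rectified: a ray, as slopes to the right and down, at radius r is drawn at 1 + k1 r^2 times it, then the intrinsics apply), "world_to_cam" (4x4, takes a point from world to camera coordinates). Camera axes: x right, y up, looking along -z (the intrinsics and any distortion apply to the point x, -y, -z); pixel columns grow to the right and rows downward; lengths in m; the calibration is good to about 2 mm. A picture is of the moment at which its call begins. camera_info takes no time and is no camera call.
- close_job(): hands the job in, once; it reports no verdict.
The state is a dict: "time_s": time; "joints": joint angles; "qd": joint speeds; "effort": joint torques, N m; "tcp_pos": TCP position; "eef_rot": TCP orientation; "force": force on the tool from outside, world axes, zero at the start; "ft_torque": the same for the moment, N m; "grip_width": finger opening in m.
Only numpy, scipy, OpenCV 4.12 (cv2) and the standard library are available. Lean on these libraries where they do the work, as an engineer would, in place of code of your own. Each camera call takes 0.05 s, during which the arm holds its last target. There are 200 camera calls.

## Working session

There is one attempt and no reset: what is moved stays moved. The work goes in short steps, Python scripts to look and compute and a tool call to move; the robot and the scene stay as the last step left them, time stands still between calls to the robot, and variables do not carry over. Pictures are saved under pics/ and viewed, on a budget of 10 in all, crops included, one or two more only if the job needs it, and the job is handed in when it is done.

Besides the shell and the picture viewer there is one more tool, called as a command line: name --argument value ..., lists and objects as JSON in quotes. jog_arm: Moves the arm, as the interface text tells. Shifts and turns lie within -1 to 1; 1 stands for 150 mm of shift or 90 degrees of turn. Its arguments: {"type":"object","properties":{"motion":{"type":"array"}},"required":["motion"]}

```bash
mkdir -p pics
cat > h.py <<'E'
from bench import *
import numpy as np, cv2
from scipy.spatial.transform import Rotation as R
def pts(name,depth):
    c=camera_info(name); h,w=depth.shape
    u,v=np.meshgrid(np.arange(w),np.arange(h))
    xd=(u-c["cx"])/c["fx"]; yd=(v-c["cy"])/c["fy"]
    x,y=xd.copy(),yd.copy()
    for _ in range(8):
        s=1+c["k1"]*(x*x+y*y); x,y=xd/s,yd/s
    P=np.stack([x*depth,-y*depth,-depth,np.ones_like(depth)],-1)
    W=P@np.linalg.inv(c["world_to_cam"]).T
    return W[...,:3]
E
python3 - <<'E'
from h import *
for n in("scene","top"):
    p,d=read_camera(n); cv2.imwrite(f"pics/{n}0.png",p[...,::-1]); np.save(f"{n}0.npy",pts(n,d)); np.save(f"{n}0c.npy",p)
    print(n,(d>0).mean(),camera_info(n))
print(observe())
E
```

```text
scene 0.9961352040816327 {'fx': 389.6877780572898, 'fy': 389.6877780572898, 'cx': 279.90541918505755, 'cy': 208.00541930148347, 'k1': -0.11488451341635421, 'world_to_cam': array([[-0.69744968,  0.71648028, -0.01483103,  0.43748494],
       [-0.54255273, -0.51439501,  0.66410414,  0.22977477],
       [ 0.46818851,  0.47122584,  0.74749296, -1.59627161],
       [ 0.        ,  0.        ,  0.        ,  1.        ]])}
top 0.9960246598639456 {'fx': 425.95366592776793, 'fy': 425.95366592776793, 'cx': 270.8804828658794, 'cy': 209.3182781645017, 'k1': -0.00805088220749562, 'world_to_cam': array([[-0.0035302 , -0.99987783,  0.01522696, -0.03392239],
       [ 0.99537703, -0.002052  ,  0.09602274, -0.58958185],
       [-0.09597976,  0.01549555,  0.99526267, -1.4329549 ],
       [ 0.        ,  0.        ,  0.        ,  1.        ]])}
{'time_s': 0.1, 'joints': array([ 1.13067850e+00,  1.81466561e-01,  1.60786251e+00, -1.22268532e-05,
        1.35378996e+00, -2.06323842e-01]), 'qd': array([ 2.16848246e-04, -2.08823644e-03, -8.00326426e-05, -9.40039545e-04,
       -2.17645334e-03, -1.53295445e-03]), 'effort': array([-1.38706064e-04, -4.34828961e+01, -3.42692506e+01,  7.02992245e-02,
        3.39712424e-02, -2.62590777e-05]), 'tcp_pos': array([0.13301004, 0.55893173, 0.23792232]), 'eef_rot': array([-3.66347472e-01, -3.11968170e+00,  2.27909533e-03]), 'force': array([ 0.23258172, -0.68406946, -0.71756912]), 'ft_torque': array([0.05019049, 0.02553718, 0.03638482]), 'grip_width': 0.08835020516974398}
```

View pics/scene0.png

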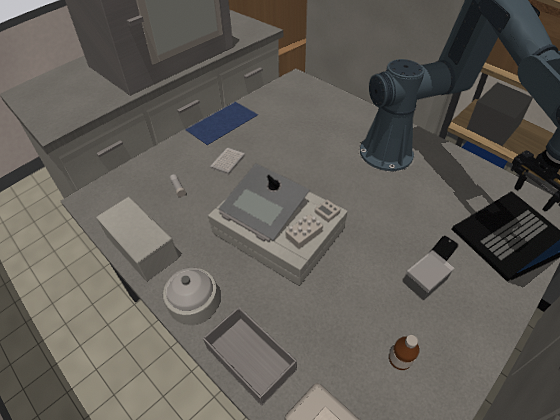

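View pics/top0.png

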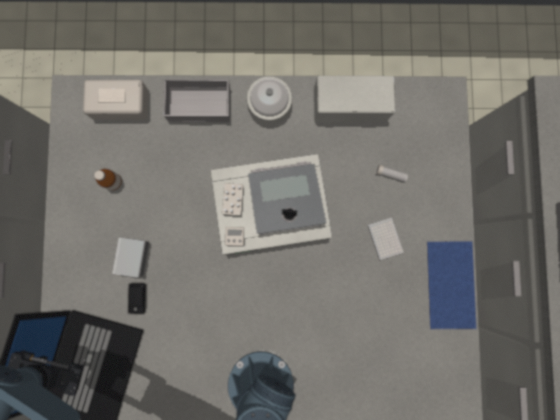

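Scene view: incubator around (278,230), black knob at (272,182). Top view: the white incubator has corners near (212,170), (320,156), (330,242), (222,253). The grey hatch lies on its right part with the knob at (290,213), and the rack and timer stand on the left deck.

```bash
cat > m.py <<'E'
from h import *
W=np.load("top0.npy");C=np.load("top0c.npy").astype(int)
m=np.zeros(W.shape[:2],bool);m[140:265,200:345]=1
z=W[...,2]
a=m&(z>0.06)
box=cv2.minAreaRect(W[a][:,:2].astype(np.float32)); print("incub rect",box)
deck=m&(abs(z-0.1)<.012)&(C.min(-1)>150); print("deck z",np.median(z[deck]))
hs=m&(C.max(-1)<150)&(z>0.1)&(C.min(-1)>60)
P=W[hs]; 
for _ in range(5):
    A=np.c_[P[:,:2],np.ones(len(P))]; k=np.linalg.lstsq(A,P[:,2],rcond=None)[0]; r=P[:,2]-A@k; P=P[abs(r)<max(2*r.std(),.002)]
print("hatch plane",k,r.std(),len(P), "ang",np.arctan(np.hypot(*k[:2])),"dir",np.degrees(np.arctan2(-k[1],-k[0])))
print("hatch rect",cv2.minAreaRect(P[:,:2].astype(np.float32)))
for n in("top","scene"):
    W=np.load(n+"0.npy");C=np.load(n+"0c.npy").astype(int)
    m=(W[...,0]>.3)&(W[...,0]<.75)&(abs(W[...,1]+.08)<.2)&(C.max(-1)<45)&(W[...,2]>.1)
    K=W[m]; print(n,"knob n",len(K),K.mean(0),K.min(0),K.max(0))
    hgt=K[:,2]-np.c_[K[:,:2],np.ones(len(K))]@k
    for q,h in sorted(zip(K.round(4).tolist(),hgt),key=lambda t:-t[1])[:40]: print(q,round(h*1000,1))
    rows,cols=np.nonzero(m);print(rows.min(),rows.max(),cols.min(),cols.max())
im=cv2.imread("pics/top0.png")[145:260,205:340];im2=cv2.imread("pics/scene0.png")[155:225,225:320]
cv2.imwrite("pics/crop.png",np.hstack([cv2.resize(im,(400,341),interpolation=2),cv2.resize(im2,(400,341),interpolation=2)]))
E
python3 m.py
```

```text
incub rect ((0.5987070798873901, -0.03277358412742615), (0.28944841027259827, 0.36016830801963806), 8.778949737548828)
deck z 0.1001137986481786
hatch plane [-0.23690616 -0.03458243  0.28369872] 0.002362085162579058 3756 ang 0.2349936031672207 dir 8.305104950781777
hatch rect ((0.618569016456604, -0.06314776837825775), (0.20961426198482513, 0.2547855079174042), 8.691701889038086)
top knob n 110 [ 0.53519713 -0.07096016  0.48671074] [ 0.4492018  -0.107238    0.15855349] [ 0.57212816 -0.01292365  1.48329631]
[0.4492, -0.0129, 1.4833] 1305.6
[0.4492, -0.0129, 1.4833] 1305.6
[0.4492, -0.0129, 1.4833] 1305.6
[0.4492, -0.0129, 1.4833] 1305.6
[0.4492, -0.0129, 1.4833] 1305.6
[0.4492, -0.0129, 1.4833] 1305.6
[0.4492, -0.0129, 1.4833] 1305.6
[0.4492, -0.0129, 1.4833] 1305.6
[0.4492, -0.0129, 1.4833] 1305.6
[0.4492, -0.0129, 1.4833] 1305.6
[0.4492, -0.0129, 1.4833] 1305.6
[0.4492, -0.0129, 1.4833] 1305.6
[0.4492, -0.0129, 1.4833] 1305.6
[0.4492, -0.0129, 1.4833] 1305.6
[0.4492, -0.0129, 1.4833] 1305.6
[0.4492, -0.0129, 1.4833] 1305.6
[0.4492, -0.0129, 1.4833] 1305.6
[0.4492, -0.0129, 1.4833] 1
[... 1385 characters left out ...]
1882] 37.0
[0.5719, -0.0671, 0.1873] 36.7
[0.5711, -0.1035, 0.1887] 36.7
[0.5684, -0.0749, 0.1882] 36.6
[0.5726, -0.0886, 0.1865] 35.4
[0.5665, -0.0992, 0.1883] 35.3
[0.5752, -0.086, 0.1856] 35.2
[0.5717, -0.094, 0.1866] 35.1
[0.5782, -0.0654, 0.1841] 35.1
[0.572, -0.0759, 0.1858] 35.0
[0.5733, -0.0658, 0.1847] 34.5
[0.5769, -0.0711, 0.1837] 34.2
[0.5731, -0.0972, 0.1854] 34.1
[0.5726, -0.0842, 0.185] 34.0
[0.576, -0.0764, 0.1839] 34.0
[0.575, -0.0818, 0.1839] 33.6
[0.5719, -0.1029, 0.1852] 33.4
[0.5671, -0.1032, 0.1861] 33.2
[0.573, -0.075, 0.1827] 32.1
[0.5735, -0.1014, 0.1829] 31.6
[0.5741, -0.0963, 0.1824] 31.4
[0.5773, -0.0708, 0.1798] 30.4
[0.5758, -0.0812, 0.1805] 30.4
175 189 267 279
```

View pics/crop.png

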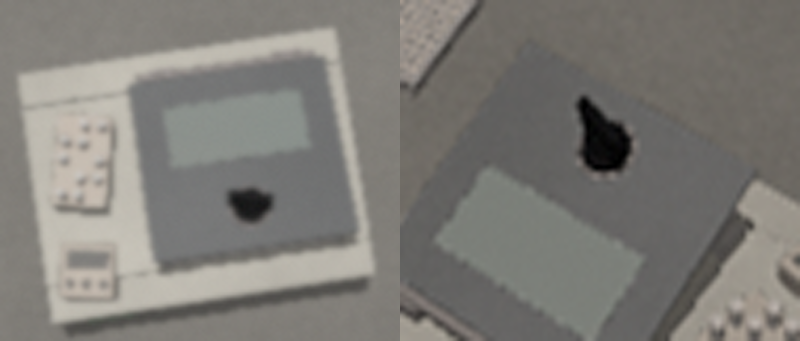

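```bash
cat > m2.py <<'E'
from h import *
W=np.load("top0.npy");z=W[...,2]
m=np.zeros(z.shape,bool);m[140:265,200:345]=1
for t in(.05,.08,.09):
    a=(m&(z>t)).astype(np.uint8); a=cv2.morphologyEx(a,cv2.MORPH_OPEN,np.ones((3,3)))>0
    print(t,cv2.minAreaRect(W[a][:,:2].astype(np.float32)))
k=np.array([-0.23690616,-0.03458243,0.28369872]);n=np.r_[-k[:2],1];n/=np.linalg.norm(n)
for nm in("top","scene"):
    W=np.load(nm+"0.npy");C=np.load(nm+"0c.npy").astype(int)
    mm=(W[...,0]>.53)&(W[...,0]<.62)&(abs(W[...,1]+.085)<.05)&(C.max(-1)<45)&(W[...,2]<.3)
    K=W[mm];h=(K[:,2]-np.c_[K[:,:2],np.ones(len(K))]@k)*n[2]
    for lo in(16,24,30):
        s=K[(h>lo/1e3)&(h<.045)];c=s.mean(0);w,v=np.linalg.eigh(np.cov((s[:,:2]-c[:2]).T));d=v[:,1]*np.sign(v[1,1])
        print(nm,lo,len(s),c.round(4),"wing dir deg cw from world y",np.degrees(np.arctan2(d[0],d[1])).round(1),w**.5)
th=.235
for O,y in(((.5987,-.0328),8.7),):
    y=np.radians(y);x=.110-.165*np.cos(th)+.034*np.sin(th);print(O[0]+x*np.cos(y)+.05*np.sin(y),O[1]+x*np.sin(y)-.05*np.cos(y))
E
python3 m2.py
```

```text
0.05 ((0.5987070798873901, -0.03277358412742615), (0.28944841027259827, 0.36016830801963806), 8.778949737548828)
0.08 ((0.5987070798873901, -0.03277358412742615), (0.28944841027259827, 0.36016830801963806), 8.778949737548828)
0.09 ((0.5987070798873901, -0.03277358412742615), (0.28944841027259827, 0.36016830801963806), 8.778949737548828)
top 16 59 [ 0.5647 -0.0888  0.1843] wing dir deg cw from world y 8.4 [0.00404447 0.00997045]
top 24 42 [ 0.5666 -0.0883  0.1884] wing dir deg cw from world y 6.8 [0.0030334  0.01062128]
top 30 34 [ 0.5676 -0.088   0.1902] wing dir deg cw from world y 6.1 [0.00258826 0.01083001]
scene 16 64 [ 0.5726 -0.0829  0.1821] wing dir deg cw from world y 4.5 [0.00258064 0.01335081]
scene 24 49 [ 0.5724 -0.0838  0.1855] wing dir deg cw from world y 5.2 [0.00277507 0.01380879]
scene 30 38 [ 0.5722 -0.0859  0.1874] wing dir deg cw from world y 7.2 [0.00252674 0.01367309]
0.5642044006605565 -0.08866057070041417
```

```bash
cat > g.py <<'E'
from h import *
YAW=np.radians(8.7)
def frame(th,phi):
    """tool rotation matrix for hatch angle th and knob angle phi"""
    Rh=R.from_euler('z',YAW)*R.from_euler('y',th)      # hatch axes in world
    y=(Rh*R.from_euler('z',-phi)).apply([1,0,0]); z=-Rh.apply([0,0,1])
    return R.from_matrix(np.c_[np.cross(y,z),y,z])
def hinge(O=(.5995,-.0315)):
    return np.r_[np.array(O)+[.110*np.cos(YAW)+.05*np.sin(YAW),.110*np.sin(YAW)-.05*np.cos(YAW)],.108]
def tcp(th,up=-.019,O=(.5995,-.0315)):
    Rh=R.from_euler('z',YAW)*R.from_euler('y',th)
    return hinge(O)+Rh.apply([-.165,0,.034+up])
def rel(p,Rt,p0=None,R0=None):
    s=observe(); p0=s["tcp_pos"] if p0 is None else p0; R0=R.from_rotvec(s["eef_rot"]) if R0 is None else R0
    return np.r_[R0.inv().apply(p-p0)/.15,(R0.inv()*Rt).as_rotvec()/(np.pi/2)].round(3)
E
python3 - <<'E'
from g import *
s=observe();p=s["tcp_pos"];R0=R.from_rotvec(s["eef_rot"])
pt=tcp(.235,.05);Rt=frame(.235,.265);print(tcp(.235,0),pt)
print("total",rel(pt,Rt)*1, Rt.as_rotvec())
print(rel(np.r_[pt[:2],.25],Rt))
E
```

```text
[ 0.5650044  -0.08736057  0.17948458] [ 0.57651259 -0.08559957  0.2281103 ]
total [-3.872 -3.495  0.069  0.146  0.073  0.919] [-2.23711271 -1.99728239  0.29670093]
[-3.872 -3.495 -0.076  0.146  0.073  0.919]
```

jog_arm --motion '[-0.25,-0.22,-0.05,0,0,0,1,-0.6,-0.53,-0.08,0,0,0,1,-1,-0.9,-0.1,0,0,0,1,-1,-0.9,-0.1,0,0,0,1]'

```text
time_s: 0.6
tcp_pos: [0.2489, 0.391, 0.2535]
eef_rot: [0.37, 3.12, -0.001]
force: [-0.4, 0.1, -0.7]
grip_width: 0.0879
```

jog_arm --motion '[-0.25,-0.22,0,0,0,0,1,-0.6,-0.53,0,0,0,0,1,-1,-0.9,0,0,0,0,1,-1,-0.9,0,0,0,0,1]'

```text
time_s: 1.1
tcp_pos: [0.3636, 0.2247, 0.2536]
eef_rot: [0.371, 3.119, -0.001]
force: [-0.7, 0.4, 0.1]
grip_width: 0.0879
```

jog_arm --motion '[-0.25,-0.22,0,0,0,0,1,-0.6,-0.53,0,0,0,0,1,-1,-0.9,0,0,0,0,1,-1,-0.9,0,0,0,0,1]'

```text
time_s: 1.6
tcp_pos: [0.4782, 0.0583, 0.2534]
eef_rot: [-0.371, -3.119, 0.001]
force: [-1.4, 1.0, 0.8]
grip_width: 0.088
```

Run:
```python
from g import *
s=observe();print(s["time_s"],s["tcp_pos"],s["eef_rot"],s["force"])
print(rel(tcp(.235,.04),frame(.235,.265)))
```

```text
1.6 [0.47822578 0.05834024 0.25336017] [-3.71155908e-01 -3.11921109e+00  6.36774714e-04] [-1.38967953  0.9979492   0.76173732]
[-0.848 -0.785  0.233  0.146  0.072  0.917]
```

jog_arm --motion '[-0.3,-0.3,0,0.03,0.015,0.11,1,-0.6,-0.55,0,0.05,0.03,0.22,1,-0.848,-0.785,0,0.07,0.035,0.33,1,-0.848,-0.785,0,0.09,0.04,0.44,1,-0.848,-0.785,0.05,0.1,0.05,0.55,1,-0.848,-0.785,0.1,0.12,0.06,0.66,1,-0.848,-0.785,0.15,0.13,0.065,0.77,1,-0.848,-0.785,0.233,0.146,0.072,0.88,1,-0.848,-0.785,0.233,0.146,0.072,0.917,1,-0.848,-0.785,0.233,0.146,0.072,0.917,1]'

```text
time_s: 2.85
tcp_pos: [0.5733, -0.0829, 0.2181]
eef_rot: [-2.234, -2.001, 0.297]
force: [-0.3, 0.9, 0.9]
grip_width: 0.0879
```

Run:
```python
from g import *
s=observe();print(s["time_s"],s["tcp_pos"],s["eef_rot"],s["force"],s["ft_torque"],s["joints"])
print(rel(tcp(.235,-.017),frame(.235,.265)))
p,d=read_camera("scene");a=cv2.resize(p[120:230,200:340],(480,377),interpolation=2)
q,d=read_camera("top");b=cv2.resize(q[160:260,250:340],(320,377),interpolation=2)
cv2.imwrite("pics/near.png",np.hstack([a,b])[...,::-1])
```

```text
2.85 [ 0.57331015 -0.08291577  0.21807986] [-2.2338329  -2.00066114  0.29679898] [-0.25764582  0.86397308  0.93695695] [-0.03407945 -0.01394124 -0.02985203] [-0.29346021  0.36684987  1.43585633 -0.10078046  1.55182778 -0.17075055]
[-0.019  0.008  0.377 -0.     0.     0.002]
```

View pics/near.png

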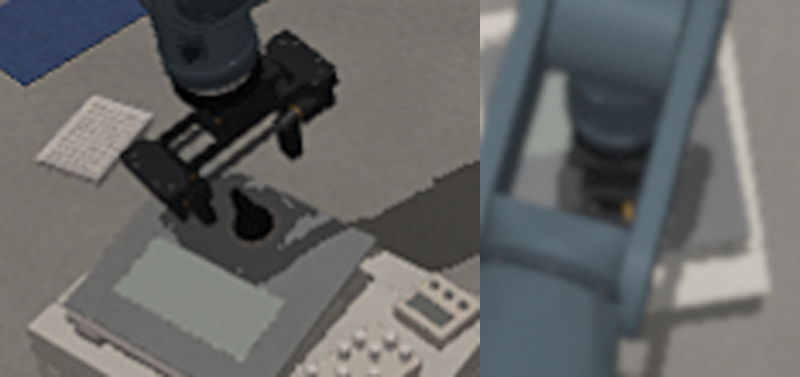

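The near view shows the open fingers straddling the wing (wing at about (250,210), fingers at (200,205) and (290,145) in the crop). I'll descend with the opening narrowed.

jog_arm --motion '[-0.02,0.01,0.1,0,0,0,0.5,-0.02,0.01,0.2,0,0,0,0,-0.02,0.01,0.3,0,0,0,0,-0.02,0.01,0.36,0,0,0,0,-0.02,0.01,0.377,0,0,0,0,-0.02,0.01,0.377,0,0,0,0]'

```text
time_s: 3.7
tcp_pos: [0.5619, -0.0881, 0.1637]
eef_rot: [-2.235, -2.001, 0.296]
force: [0.4, 0.0, -0.4]
grip_width: 0.0439
```

jog_arm --motion '[0,0,0,0,0,0,-0.3,0,0,0,0,0,0,-0.5,0,0,0,0,0,0,-0.6]'

```text
time_s: 4.08
tcp_pos: [0.562, -0.0881, 0.1639]
eef_rot: [-2.236, -2.001, 0.296]
force: [-1.0, -0.1, 1.3]
grip_width: 0.018
```

Run:
```python
from g import *
s=observe();print(s["time_s"],s["tcp_pos"],s["force"],s["ft_torque"],s["grip_width"])
p,d=read_camera("scene");a=cv2.resize(p[140:210,220:320],(800,560),interpolation=2)
cv2.imwrite("pics/near2.png",a[...,::-1])
```

```text
4.075 [ 0.56197028 -0.08807612  0.16387166] [-1.01568673 -0.10913745  1.28103363] [-0.02078178 -0.02771313  0.04035395] 0.018031402659020666
```

View pics/near2.png

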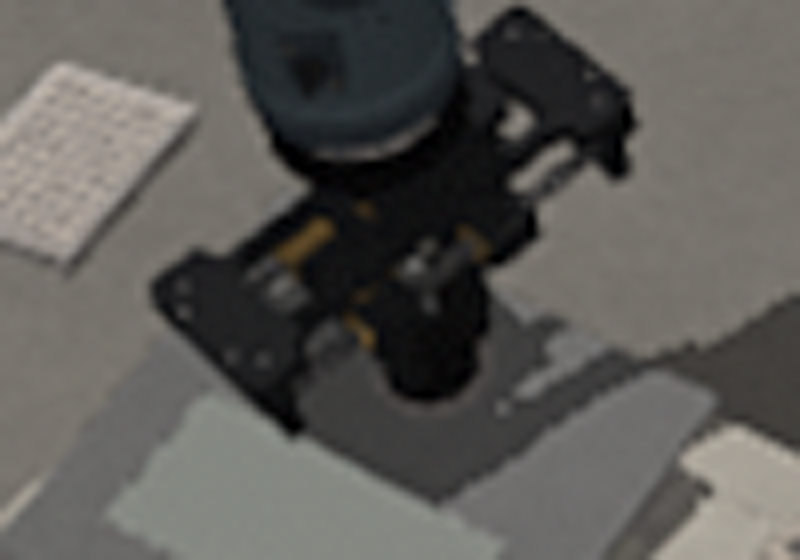

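The fingers are around the knob (about (430,330) in the crop), 18 mm open with no contact force. Now I'll close on the wing.

jog_arm --motion '[0,0,0,0,0,0,-0.7,0,0,0,0,0,0,-0.75]'

```text
time_s: 4.38
tcp_pos: [0.5641, -0.0882, 0.1635]
eef_rot: [-2.239, -2.004, 0.29]
force: [9.2, 0.1, -6.4]
grip_width: 0.0117
```

jog_arm --motion '[0,0,0,0,0,0,-1,0,0,0,0,0,0,-1,0,0,0,0,0,0,-1,0,0,0,0,0,0,-1]'

```text
time_s: 4.88
tcp_pos: [0.5646, -0.0883, 0.1635]
eef_rot: [-2.24, -2.005, 0.289]
force: [11.8, -1.8, -6.7]
grip_width: 0.01
```

Run:
```python
from g import *
s=observe();print(s["time_s"],s["tcp_pos"],s["eef_rot"],s["force"],s["ft_torque"],s["grip_width"])
Rt=R.from_rotvec(s["eef_rot"]);print("tool-frame F,M",Rt.inv().apply(s["force"]),Rt.inv().apply(s["ft_torque"]))
```

```text
4.875 [ 0.56462353 -0.08829591  0.1634902 ] [-2.23955467 -2.00496982  0.2890328 ] [11.83750276 -1.80788074 -6.67114488] [-0.12910822 -1.84692355  0.05015965] 0.009998732344557693
tool-frame F,M [-0.16593087 13.129164    3.93657186] [-1.8499927   0.07488509  0.04723066]
```

```bash
cat > path.py <<'E'
from g import *
import sys
# commanded pose at grip (before contact), and free gripped pose
P0c=np.array([.56197,-.08808,.16387]);R0=frame(.235,.265)
Pg=np.array([.5648,-.0883,.1633]); TH0=.235
H=hinge()+R.from_euler('z',YAW).apply([.0025,0,0])
ax=R.from_euler('z',YAW).apply([0,1,0])
def cmd(th,dphi=0,press=0):
    q=R.from_rotvec(ax*(th-TH0))
    n=(R.from_euler('z',YAW)*R.from_euler('y',th)).apply([0,0,1])
    return H+q.apply(Pg-H)-n*press, R.from_rotvec(-n*dphi)*q*R0
def row(a,b): return rel(b[0],b[1],a[0],a[1])
E
python3 - <<'E'
from path import *
print(H)
for th in(.235,.21,.18,.15,.12,.09,.06): print(th,cmd(th)[0].round(4),row((P0c,R0),cmd(th)))
E
```

```text
[ 0.7182686  -0.06390785  0.108     ]
0.235 [ 0.5648 -0.0883  0.1633] [ 0.001  0.019 -0.001  0.     0.     0.   ]
0.21 [ 0.5635 -0.0885  0.1594] [ 0.     0.017  0.027 -0.015  0.004  0.   ]
0.18 [ 0.562  -0.0887  0.1547] [-0.     0.015  0.06  -0.034  0.009  0.   ]
0.15 [ 0.5607 -0.0889  0.1499] [-0.001  0.013  0.093 -0.052  0.014 -0.   ]
0.12 [ 0.5595 -0.0891  0.1451] [-0.001  0.013  0.126 -0.071  0.019  0.   ]
0.09 [ 0.5585 -0.0893  0.1403] [-0.001  0.014  0.159 -0.089  0.024  0.   ]
0.06 [ 0.5576 -0.0894  0.1354] [-0.     0.016  0.192 -0.108  0.029  0.   ]
```

jog_arm --motion '[0,0.019,0,0,0,0,-1,0,0.018,0.014,-0.008,0.002,0,-1,0,0.017,0.027,-0.015,0.004,0,-1,0,0.016,0.043,-0.025,0.007,0,-1,0,0.015,0.06,-0.034,0.009,0,-1,0,0.015,0.06,-0.034,0.009,0,-1]'

```text
time_s: 5.62
tcp_pos: [0.5619, -0.0888, 0.1542]
eef_rot: [-2.263, -2.025, 0.228]
force: [2.0, -0.4, -0.4]
grip_width: 0.0095
```

```bash
cat > st.py <<'E'
from path import *
s=observe();Rt=R.from_rotvec(s["eef_rot"]);f=Rt.inv().apply(s["force"]);t=Rt.inv().apply(s["ft_torque"])
z=-Rt.as_matrix()[:,2]; print("t",s["time_s"],"tcp",s["tcp_pos"].round(4),"tool F",f.round(1),"M",t.round(2),"w",round(s["grip_width"],4))
zi=R.from_euler('z',-YAW).apply(z); yi=R.from_euler('z',-YAW).apply(Rt.as_matrix()[:,1])
print("tilt th",np.arctan2(zi[0],zi[2]).round(4),"phi",-np.arctan2(yi[1],yi[0]).round(4),"arc th",(TH0+np.arctan2(Pg[2]-H[2],np.hypot(*(Pg-H)[:2]))*-1+np.arctan2(s["tcp_pos"][2]-H[2],np.hypot(*(s["tcp_pos"]-H)[:2]))).round(4))
E
python3 st.py
```

```text
t 5.625 tcp [ 0.5619 -0.0888  0.1542] tool F [-0.2  2.1  0.1] M [-0.29 -0.09  0.02] w 0.0095
tilt th 0.1779 phi 0.2667 arc th 0.1772
```

```bash
python3 -c "
from path import *
a=cmd(.18)
for th in(.15,.12,.09,.07,.06): print(th,row(a,cmd(th)))
a=cmd(.06)
for th in(.05,.04,.03,.02,.01,0,-.01,-.02,-.03): print(th,row(a,cmd(th)))
"
```

```text
0.15 [-0.001 -0.003  0.033 -0.018  0.005  0.   ]
0.12 [-0.001 -0.005  0.066 -0.037  0.01   0.   ]
0.09 [-0.002 -0.006  0.099 -0.055  0.015  0.   ]
0.07 [-0.002 -0.006  0.121 -0.068  0.018  0.   ]
0.06 [-0.002 -0.006  0.132 -0.074  0.02  -0.   ]
0.05 [-0.    -0.001  0.011 -0.006  0.002 -0.   ]
0.04 [-0.001 -0.002  0.022 -0.012  0.003  0.   ]
0.03 [-0.001 -0.003  0.033 -0.018  0.005 -0.   ]
0.02 [-0.001 -0.004  0.044 -0.025  0.007  0.   ]
0.01 [-0.001 -0.004  0.055 -0.031  0.008  0.   ]
0 [-0.001 -0.005  0.066 -0.037  0.01   0.   ]
-0.01 [-0.001 -0.005  0.077 -0.043  0.012 -0.   ]
-0.02 [-0.002 -0.006  0.088 -0.049  0.013 -0.   ]
-0.03 [-0.002 -0.006  0.099 -0.055  0.015 -0.   ]
```

jog_arm --motion '[-0.001,-0.003,0.033,-0.018,0.005,0,-1,-0.001,-0.005,0.066,-0.037,0.01,0,-1,-0.002,-0.006,0.099,-0.055,0.015,0,-1,-0.002,-0.006,0.121,-0.068,0.018,0,-1,-0.002,-0.006,0.132,-0.074,0.02,0,-1,-0.002,-0.006,0.132,-0.074,0.02,0,-1,-0.002,-0.006,0.132,-0.074,0.02,0,-1]'

```text
time_s: 6.5
tcp_pos: [0.5577, -0.0894, 0.1357]
eef_rot: [-2.317, -2.074, 0.076]
force: [-0.2, 1.1, 6.0]
grip_width: 0.0098
```

```bash
python3 st.py
```

```text
t 6.5 tcp [ 0.5577 -0.0894  0.1357] tool F [ 0.9 -0.6 -6. ] M [0.27 0.02 0.06] w 0.0098
tilt th 0.0581 phi 0.2627 arc th 0.0617
```

jog_arm --motion '[0,-0.001,0.006,-0.003,0.001,0,-1,0,-0.001,0.011,-0.006,0.002,0,-1,0,-0.001,0.011,-0.006,0.002,0,-1]'

```text
time_s: 6.88
tcp_pos: [0.5575, -0.0894, 0.134]
eef_rot: [-2.321, -2.078, 0.063]
force: [-0.5, 0.8, 6.6]
grip_width: 0.0099
```

jog_arm --motion '[0,0,0.006,-0.003,0.001,0,-1,0,-0.001,0.011,-0.006,0.002,0,-1,0,-0.001,0.011,-0.006,0.002,0,-1]'

```text
time_s: 7.25
tcp_pos: [0.5572, -0.0895, 0.1324]
eef_rot: [-2.325, -2.081, 0.05]
force: [-0.6, 1.1, 6.8]
grip_width: 0.0097
```

jog_arm --motion '[0,0,0.006,-0.003,0.001,0,-1,0,-0.001,0.011,-0.006,0.002,0,-1,0,-0.001,0.011,-0.006,0.002,0,-1]'

```text
time_s: 7.62
tcp_pos: [0.557, -0.0895, 0.1308]
eef_rot: [-2.329, -2.085, 0.037]
force: [-0.1, 0.5, 7.1]
grip_width: 0.0097
```

jog_arm --motion '[0,0,0.006,-0.003,0.001,0,-1,0,-0.001,0.011,-0.006,0.002,0,-1,0,-0.001,0.011,-0.006,0.002,0,-1]'

```text
time_s: 8.0
tcp_pos: [0.5568, -0.0895, 0.1292]
eef_rot: [-2.332, -2.088, 0.023]
force: [-1.3, 0.2, 7.4]
grip_width: 0.0096
```

jog_arm --motion '[0,0,0.006,-0.003,0.001,0,-1,0,-0.001,0.011,-0.006,0.002,0,-1,0,-0.001,0.011,-0.006,0.002,0,-1]'

```text
time_s: 8.38
tcp_pos: [0.5566, -0.0896, 0.1275]
eef_rot: [-2.336, -2.091, 0.01]
force: [-1.2, 0.4, 7.3]
grip_width: 0.0101
```

```bash
python3 st.py
```

```text
t 8.375 tcp [ 0.5566 -0.0896  0.1275] tool F [ 0.2 -1.3 -7.3] M [ 0.41 -0.19 -0.  ] w 0.0101
tilt th 0.0087 phi 0.2623 arc th 0.0119
```

jog_arm --motion '[0,0,0.006,-0.003,0.001,0,-1,0,0,0.011,-0.006,0.002,0,-1,0,0,0.011,-0.006,0.002,0,-1]'

```text
time_s: 8.75
tcp_pos: [0.5564, -0.0896, 0.1259]
eef_rot: [-2.339, -2.095, -0.003]
force: [-2.6, 0.6, 8.6]
grip_width: 0.0097
```

jog_arm --motion '[0,0,0.006,-0.003,0.001,0,-1,0,0,0.011,-0.006,0.002,0,-1,0,0,0.011,-0.006,0.002,0,-1]'

```text
time_s: 9.12
tcp_pos: [0.5564, -0.0896, 0.1252]
eef_rot: [2.338, 2.093, 0.016]
force: [-6.2, 1.7, 14.5]
grip_width: 0.0098
```

```bash
python3 st.py; python3 -c "
from path import *
s=observe();a=(s['tcp_pos'],R.from_rotvec(s['eef_rot']));c=cmd(-.01);print('cmd-meas mm/rad in tool',row(a,c)[:3]*150,row(a,c)[3:]*1.571)"
```

```text
t 9.125 tcp [ 0.5564 -0.0896  0.1252] tool F [  1.1  -6.2 -14.6] M [ 1.21 -0.11  0.04] w 0.0098
tilt th -0.0105 phi 0.2621 arc th -0.0026
cmd-meas mm/rad in tool [-0.  -0.3  1.2] [-0.       -0.003142  0.003142]
```

jog_arm --motion '[0,-0.003,0.001,0.003,0,0,-1,0,-0.006,0.003,0.005,-0.001,0,-1,0,-0.006,0.003,0.005,-0.001,0,-1]'

```text
time_s: 9.5
tcp_pos: [0.5564, -0.0896, 0.1252]
eef_rot: [2.34, 2.096, 0.008]
force: [-3.4, 1.6, 15.3]
grip_width: 0.0097
```

```bash
python3 st.py
```

```text
t 9.5 tcp [ 0.5564 -0.0896  0.1252] tool F [  1.2  -3.5 -15.3] M [ 0.8  -0.07  0.01] w 0.0097
tilt th -0.0044 phi 0.2621 arc th -0.0026
```

jog_arm --motion '[0,-0.003,0.001,0,0,0.03,-1,0,-0.004,0.002,0,0,0.06,-1,0,-0.004,0.002,0,0,0.09,-1,0,-0.004,0.002,0,0,0.12,-1,0,-0.004,0.002,0,0,0.12,-1]'

```text
time_s: 10.12
tcp_pos: [0.5567, -0.0897, 0.1252]
eef_rot: [2.527, 1.865, 0.01]
force: [-0.3, 1.0, 13.4]
grip_width: 0.01
```

```bash
python3 st.py
```

```text
t 10.125 tcp [ 0.5567 -0.0897  0.1252] tool F [  1.   -0.5 -13.4] M [ 0.33 -0.05  0.06] w 0.01
tilt th -0.0066 phi 0.4511 arc th -0.0023
```

jog_arm --motion '[0,0,0.004,0,0,0,-1,0,0,0.004,0,0,0.03,-1,0,0,0.004,0,0,0.06,-1,0,0,0.004,0,0,0.09,-1,0,0,0.004,0,0,0.12,-1,0,0,0.004,0,0,0.12,-1]'

```text
time_s: 10.88
tcp_pos: [0.557, -0.0898, 0.1251]
eef_rot: [2.691, 1.618, 0.011]
force: [-0.9, 0.6, 16.7]
grip_width: 0.0095
```

```bash
python3 st.py
```

```text
t 10.875 tcp [ 0.557  -0.0898  0.1251] tool F [  0.2  -1.  -16.7] M [ 0.4  -0.13  0.08] w 0.0095
tilt th -0.0073 phi 0.6397 arc th -0.0024
```

jog_arm --motion '[0,0,0,0,0,0.03,-1,0,0,0,0,0,0.06,-1,0,0,0,0,0,0.09,-1,0,0,0,0,0,0.12,-1,0,0,0,0,0,0.16,-1,0,0,0,0,0,0.2,-1,0,0,0,0,0,0.2,-1]'

```text
time_s: 11.75
tcp_pos: [0.5576, -0.0902, 0.1251]
eef_rot: [2.911, 1.177, 0.013]
force: [1.1, -0.2, 14.4]
grip_width: 0.0096
```

```bash
python3 st.py
```

```text
t 11.75 tcp [ 0.5576 -0.0902  0.1251] tool F [  0.7   1.  -14.4] M [ 0.01 -0.2  -0.02] w 0.0096
tilt th -0.0084 phi 0.9542 arc th -0.0021
```

jog_arm --motion '[0,0,0.001,0,0,0.03,-1,0,0,0.002,0,0,0.06,-1,0,0,0.002,0,0,0.09,-1,0,0,0.002,0,0,0.12,-1,0,0,0.002,0,0,0.16,-1,0,0,0.002,0,0,0.2,-1,0,0,0.002,0,0,0.24,-1]'

```text
time_s: 12.62
tcp_pos: [0.558, -0.0909, 0.1252]
eef_rot: [3.081, 0.609, 0.014]
force: [2.3, -2.6, 14.3]
grip_width: 0.0095
```

```bash
python3 st.py; python3 -c "
from h import *
print(observe()['joints'])"
```

```text
t 12.625 tcp [ 0.558  -0.0909  0.1252] tool F [  1.3   3.3 -14.3] M [-0.39 -0.17 -0.08] w 0.0095
tilt th -0.0093 phi 1.3324 arc th -0.0017
[-0.37356023  0.28165116  1.73195799  0.00441017  1.11956747  0.80503364]
```

jog_arm --motion '[0,0.003,0.001,0,0,0.02,-1,0,0.004,0.002,0,0,0.04,-1,0,0.004,0.002,0,0,0.06,-1,0,0.004,0.002,0,0,0.08,-1]'

```text
time_s: 13.12
tcp_pos: [0.5581, -0.0911, 0.1251]
eef_rot: [3.114, 0.416, 0.014]
force: [0.4, -1.1, 16.8]
grip_width: 0.0097
```

```bash
python3 st.py
```

```text
t 13.125 tcp [ 0.5581 -0.0911  0.1251] tool F [  0.3   1.2 -16.8] M [-0.12 -0.28 -0.09] w 0.0097
tilt th -0.0091 phi 1.4569 arc th -0.0017
```

jog_arm --motion '[0,0,0,0,0,0.01,-1,0,0,0,0,0,0.02,-1]'

```text
time_s: 13.38
tcp_pos: [0.5581, -0.0912, 0.1251]
eef_rot: [3.12, 0.368, 0.014]
force: [0.8, -1.1, 17.0]
grip_width: 0.0097
```

```bash
python3 st.py
```

```text
t 13.375 tcp [ 0.5581 -0.0912  0.1251] tool F [  0.6   1.2 -17. ] M [-0.18 -0.32 -0.09] w 0.0097
tilt th -0.009 phi 1.4879 arc th -0.0019
```

jog_arm --motion '[0,0,0,0,0,0.01,-1,0,0,0,0,0,0.02,-1]'

```text
time_s: 13.62
tcp_pos: [0.5581, -0.0913, 0.1251]
eef_rot: [3.125, 0.319, 0.014]
force: [1.2, -1.4, 16.2]
grip_width: 0.0096
```

```bash
python3 st.py
```

```text
t 13.625 tcp [ 0.5581 -0.0913  0.1251] tool F [  1.    1.7 -16.2] M [-0.2  -0.24 -0.36] w 0.0096
tilt th -0.0091 phi 1.519 arc th -0.0018
```

jog_arm --motion '[0,0,0,0,0,0.01,-1,0,0,0,0,0,0.015,-1]'

```text
time_s: 13.88
tcp_pos: [0.5581, -0.0912, 0.1251]
eef_rot: [3.129, 0.284, 0.014]
force: [-0.2, -1.6, 16.1]
grip_width: 0.0102
```

```bash
python3 st.py
```

```text
t 13.875 tcp [ 0.5581 -0.0912  0.1251] tool F [ -0.3   1.5 -16.1] M [-0.26 -0.18 -0.48] w 0.0102
tilt th -0.009 phi 1.5417 arc th -0.0021
```

jog_arm --motion '[0,0,0,0,0,-0.01,-1,0,0,0,0,0,-0.01,-1]'

```text
time_s: 14.12
tcp_pos: [0.5581, -0.0913, 0.1251]
eef_rot: [3.126, 0.309, 0.014]
force: [1.4, -0.4, 16.8]
grip_width: 0.01
```

```bash
python3 st.py
```

```text
t 14.125 tcp [ 0.5581 -0.0913  0.1251] tool F [  1.4   0.7 -16.8] M [-0.24 -0.3  -0.31] w 0.01
tilt th -0.0091 phi 1.5258 arc th -0.0019
```

jog_arm --motion '[0,0,-0.004,0,0,0,-1,0,0,-0.008,0,0,0,-1,0,0,-0.012,0,0,0,-1,0,0,-0.016,0,0,0,-1,0,0,-0.02,0,0,0,-1,0,0,-0.02,0,0,0,-1]'

```text
time_s: 14.88
tcp_pos: [0.5582, -0.0912, 0.1265]
eef_rot: [-3.126, -0.308, -0.015]
force: [6.7, -2.4, 4.7]
grip_width: 0.0098
```

```bash
python3 st.py
```

```text
t 14.875 tcp [ 0.5582 -0.0912  0.1265] tool F [ 6.1  3.6 -4.7] M [-0.65  0.68 -0.4 ] w 0.0098
tilt th -0.0092 phi 1.5262 arc th 0.0065
```

The hatch rose 1.4 mm and the tongue took up the load. I'll open the fingers and retreat upwards.

jog_arm --motion '[0,0,-0.003,0,0,0,-0.7,0,0,-0.003,0,0,0,-0.4,0,0,-0.003,0,0,0,-0.2,0,0,-0.003,0,0,0,-0.2]'

```text
time_s: 15.38
tcp_pos: [0.5547, -0.0895, 0.1245]
eef_rot: [-3.122, -0.307, -0.003]
force: [0.3, 0.9, 0.2]
grip_width: 0.0355
```

```bash
python3 st.py
```

```text
t 15.375 tcp [ 0.5547 -0.0895  0.1245] tool F [ 0.5 -0.9 -0.2] M [-0.03 -0.19 -0.04] w 0.0355
tilt th -0.0019 phi 1.5268 arc th -0.0076
```

jog_arm --motion '[0,0,-0.1,0,0,0,-0.2,0,0,-0.25,0,0,0,-0.2,0,0,-0.5,0,0,0,-0.2,0,0,-0.8,0,0,0,-0.2,0,0,-1,0,0,0,-0.2,0,0,-1,0,0,0,-0.2]'

```text
time_s: 16.12
tcp_pos: [0.5564, -0.0909, 0.279]
eef_rot: [-3.126, -0.307, -0.014]
force: [-0.3, -0.9, -0.9]
grip_width: 0.035
```

jog_arm --motion '[0,0.3,0,0,0,0,-0.2,0.3,0.3,0,0,0,0,-0.2,0.6,0.3,0,0,0,0,-0.2,0.9,0.3,0,0,0,0,-0.2,0.9,0.3,0,0,0,0,-0.2]'

```text
time_s: 16.75
tcp_pos: [0.6969, -0.1072, 0.2717]
eef_rot: [-3.12, -0.309, 0.001]
force: [-0.7, 0.8, -0.8]
grip_width: 0.0352
```

Run:
```python
from g import *
s=observe();print(s["time_s"],s["tcp_pos"],s["force"])
ims=[]
for n in("top","scene"):
    p,d=read_camera(n);np.save(n+"1.npy",pts(n,d));np.save(n+"1c.npy",p);ims.append(p)
cv2.imwrite("pics/end.png",np.hstack([cv2.resize(ims[0][145:260,205:340],(400,341),interpolation=2),cv2.resize(ims[1][155:290,200:358],(400,341),interpolation=2)])[...,::-1])
W=np.load("top1.npy");C=np.load("top1c.npy").astype(int);W0=np.load("scene1.npy");C0=np.load("scene1c.npy").astype(int)
for W,C in((W,C),(W0,C0)):
    L=R.from_euler('z',-YAW).apply((W-np.r_[.6015,-.031,0]).reshape(-1,3)).reshape(W.shape)
    m=(abs(L[...,0]-.03)<.06)&(L[...,1]>-.15)&(L[...,1]<.05)&(L[...,2]>.09)&(L[...,2]<.16)&(C.min(-1)>60)
    P=L[m]
    if len(P)>50:
        k=np.linalg.lstsq(np.c_[P[:,:2],np.ones(len(P))],P[:,2],rcond=None)[0];print("hatch plane in incubator",k,len(P))
```

```text
16.75 [ 0.69685045 -0.1071663   0.27166073] [-0.68532546  0.81713542 -0.83338046]
hatch plane in incubator [-0.0170416   0.00427689  0.11715991] 981
hatch plane in incubator [0.00314042 0.00272351 0.11491813] 1482
```

View pics/end.png

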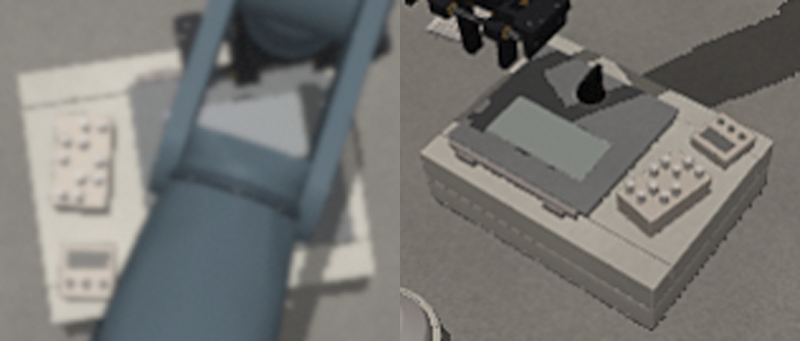

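The final view shows the hatch lying flat, the wing at about (592,85) pointing fore-aft, the fingers clear, and the rack and timer in their places. I'll hand in.

```bash
python3 -c "
from bench import *
print(close_job())"
```

```text
the job is handed in; nothing more can be done
None
```

The hatch is pressed home and latched. The job was handed in at about 17 s of the 72 s allowed.

- **Pressing:** I gripped the wing, followed the hatch's arc down and felt the frame at a hinge angle of about 0 (−0.003 rad). I then held about 13 to 17 N at the knob, which leaves roughly 5 to 8 N on the frame.
- **Turning:** I turned the knob clockwise from about 0.26 rad until it hit its stop. My estimate read 1.52 to 1.54 rad there. The torque was about 0.1 N m or less on the way. It rose to 0.48 N m against the stop, so I backed off a little, leaving about 0.3 to 0.4 N m until I let go.
- **Letting go:** I eased off the press, and the knob rose 1.4 mm as the load went onto the tongue. Then I opened the fingers and withdrew clear.
- **Last checks:** After release the hatch tilt was about 0. The two cameras gave +0.017 and −0.003 rad, which is within noise. The wing points fore-aft, and the rack and timer look where they were. I did not look again at the tip box or the well plate, but the arm went nowhere near their height.
- **Closing the fingers:** The knob was about 3 mm off the measured place, so closing put a 13 N side load on it. I took that off before pressing.

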